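# Function test of a laser's radio stop station

## Task

Do the start-of-shift function test of the yellow stop station that stands on the bench: push its red mushroom button in until it latches and take the finger away so that it stays down by itself; then twist it free by pushing a fingertip sideways against one of its three lobes, clockwise as seen from above, until it springs back up; last, push the blue reset button fully in and let it go. Only touch and push: the mushroom is not gripped, the station is not lifted, tipped or shoved along the bench, and the things round it stay where they are. The green start button must not be pressed, nor the blue one while the mushroom is still latched down.

Things in the scene. Friction and masses are not known exactly. Their poses are not given: they have to be found in the camera images.
- station: Yellow-lidded stop station, 105 x 170 x 60 mm (x, y, z), loose on rubber feet, 1.6 kg; slides if pushed sideways with over 12 N. Origin: centre of its underside; z up; lid top z = 60. Mushroom axis at x 0, y +32; blue button x -26, y -56; green x +26, y -56 mm; stub aerial at x +60, y -62, up to z 70. Not the white control box with a small red stop under the monitor.
- mushroom: Red head: round hub (radius 25 mm), three straight-sided lobes 22 mm wide, at 90 (+y), 210 and 330 deg of its frame, reaching 44 mm from the axis. Origin: on the axis at its underside, z up, 18 mm over the lid when up, 11 mm latched; unturned it is parallel to the station. Lobe sides upright from 1 to 14 mm over the underside; crown at 22 mm. Below it a collar, radius 31, rises 6 mm over the lid.
- mushroom_top (a point): The crown of the red mushroom, on its axis: the spot to press. 100 mm over the bench when up.
- plunger (a joint): How far the mushroom is pressed in, m. 0 = up, end of travel 0.0085. A spring pushes it up (3 N at the top, 7 N at the bottom). Going in it snaps past a hidden pawl at about 5 mm, needing about 8 N; let go, it rests latched at 0.007.
- twist (a joint): Turn of the mushroom, rad, clockwise from above (as the white arrows on the lobes show). 0 at rest, stop at 0.95. Sprung back to 0 (0.04 N m at rest, 0.09 at the release, 0.15 at the stop: 1 to 4 N at a lobe). When latched, turning past about 0.45 frees the pawl and the head springs up; let go, it turns back by itself.
- push_faces: Fixed to the mushroom, same origin and axes: the side faces that a clockwise push bears on (on each lobe, the side that lies anticlockwise of its middle line as seen from above; for the +y lobe its -x side) and the sides of the round hub between the lobes.
- back_faces: Fixed to the mushroom, same origin and axes: the opposite side faces of the lobes and their round outer ends. Pressing on push_faces and back_faces at the same time is gripping.
- reset_button (a joint): How far the blue reset button is pressed, m: 0 out, 0.004 fully in; sprung, 2 N to start and 4.5 N fully in.
- reset_button_top (a point): Centre of the top of the blue round reset button (24 mm across, in a metal bezel 33 mm across and 4 mm high), 9 mm over the lid.
- start_button (a joint): How far the green start button is pressed, m: 0 out, 0.004 fully in; sprung like the blue one. Leave it alone.
- start_button_top (a point): Centre of the top of the green round start button, same size and height as the blue one, 52 mm from it.
- swab_tub: White round tub with a green lid, 60 mm across, 70 mm high, loose; bystander. Origin: centre of its underside.
- lens_cap: Black round lens cap, 90 mm across, 17 mm high, loose; bystander. Origin: centre of its underside.
- loupe: Small black loupe, 37 mm across, 33 mm high, loose; bystander, beside the mushroom's end of the station. Origin: centre of its underside.
- marking_column: The fixed marking laser to the left of the station, with its grey scan head hanging over the bench: keep the arm and wrist clear of it. Origin: on the bench, axes as the world's. The head spans x -265 to -165, y -46 to +96 mm from there, from 192 to 336 mm over the bench; its arm runs back from it (y -57 to +35 mm) to the upright column at x +60 to +220 mm.
Not all that is in view belongs to the job. Of the things that look like the station, the larger one is meant.

How it is judged:
By the outcome, as a careful person would: the job done as asked, in the order asked, and still so for the second after the job is handed in, with the robot touching nothing.
It also fails if it takes over 56 s, if anything falls off the work surface, if the arm or the gripper's body presses on something with over 40 N, if the wrist force passes 120 N, or if a joint passes its speed limit or range.

## Robot

A 6-joint arm with a two-finger parallel gripper is mounted at the origin on a cart in front of the work surface, level with it; the furniture and walls round the work are solid. World frame = base frame: x ahead of the robot, y to its left, z up, the work surface at z = 0. Lengths are in m, angles in rad, forces in N, time in s.
With the tool pointing down it reaches from about 0.325 to 0.925 m from the base axis. Payload 3.1 kg.
Tool frame: the origin (TCP) lies at the very end of the fingers, on their centre line; the grasp point (between the pads) lies 19 mm behind it (arm.grip_point_offset is the distance from the TCP to the grasp point, in m); z points along the fingers, y is the line along which they close (so a half turn about z gives the same grasp; the last joint's range is limited). The gripper opens to 85 mm and grips with 20 to 120 N. Pads are 22 mm wide; open, the fingers measure 114 mm over their backs; the gripper's body (76 mm by 85 mm) begins 54 mm behind the grasp point. The pads swing forward as they close: fully open they stand 13 mm farther back than shut.
Start: joints at [1.022, 0.217, 1.613, -0, 1.311, -0.112], TCP at [0.264, 0.566, 0.231] pointing down, gripper open.
Joint ranges: [-2.75, 2.75], [-0.78, 2.1], [0.31, 2.55], [-1.13, 4.27], [0.13, 2.63], [-2.58, 2.58]. Speed limits (rad/s): [2.79, 2.79, 3.14, 3.14, 3.14, 3.14].

## Interface

Orientations are given as a rotation vector (axis times angle).
In Python, from station import arm, eyes, close_job gives the robot as it stands.
- The arm moves only by the shell command python3 -m inch 'ROWS' [FORCE]. ROWS is JSON, a list that holds one entry, the list of rows, each a list of 5 numbers: the shift along the tool's x, y, z in m, then the turn about the tool's z in degrees, then the gripper's target within -1 to 1 (shut at 1, half-way at 0, fully open at -1). In form: [[[dx, dy, dz, twist, fingers], ...]]. A call has 1 to 12 rows; each row is the pose to reach, as a shift and turn from the pose commanded when the call began, along the tool's axes at that moment; what a row does not reach only later rows make up. A row lasts 1/8 s, in which the tool goes at most 62.5 mm and 10.7 degrees, less where a joint would pass 70% of its speed; a pose out of reach is approached as far as the arm can. A call with a gripper value outside its range is refused whole. The fingers move at their own pace and stop on an object; FORCE is the grip in N (left out, the last holds). Time passes only in rows, so rows that repeat a pose let the fingers close. It gives the time, the measured TCP pose, the force, the opening and the grip force at its end, in the units of the state.
- arm.get_obs(): the state, without advancing time (a new reading comes with each control period).
- eyes.snapshot(name): name is "side" or "top"; returns a dict with "img" (384x512x3 uint8, red, green, blue), "vertical_fov" (degrees; the focal length in pixels is half the picture's height over the tangent of half this angle, whatever the lens; pixels are square), "cx", "cy" (the principal point, pixels), "extrinsics" (4x4, takes a point from world to camera coordinates). Camera axes: x right, y down, z forward; pixel columns grow to the right and rows downward; lengths in m; the calibration is good to about 2 mm. A picture is of the moment at which its call begins. There is no depth.
- close_job(): hands the job in; it is judged then, once.
Trained networks look in a picture, given as the dict that the camera call returned (one of the last four; its "shot" number tells which), for a name from the list of things; names that differ only in an ending like _2 or _b are one class to them, and where a whole thing is asked for, a point or a joint stands for the part that bears it (a point fixed in the world has none). Each returns a list of dicts, best first, with "conf" (0 to 1); they miss things now and then, are a little off and sometimes report something else, mostly with a low value. They report only what shows in the picture. A call takes as long as a camera call. They do not tell look-alikes from the thing itself.
- eyes.boxes_of(picture, label): "centre" ([x, y, z] in m, in world coordinates, good to about 4 mm: the middle of the surface that is visible of it).
- eyes.trace(picture, label): "pixels" (384x512 bool, what is visible of it).
The state is a dict: "t": time; "joint_pos": joint angles; "joint_vel": joint speeds; "joint_efforts": joint torques, N m; "tool_pos": TCP position; "ee_rot": TCP orientation; "wrist_force": force on the tool from outside, world axes, zero at the start; "wrist_torque": the same for the moment, N m; "gripper_width": finger opening in m; "grasp_force": force on a finger pad.
Only numpy, scipy, OpenCV 4.12 (cv2) and the standard library are available. Lean on these libraries where they do the work, as an engineer would, in place of code of your own. Each camera call takes 0.05 s, during which the arm holds its last target. There are 200 camera calls.

## Working session

There is one attempt and no reset: what is moved stays moved. The work goes in short steps, Python scripts to look and compute and a shell command to move; the robot and the scene stay as the last step left them, time stands still between calls to the robot, and variables do not carry over. Pictures are saved under pics/ and viewed, at most 10 in all, crops included, and the job is handed in when it is done.

```bash
mkdir -p pics; cat > h.py <<'E'
from station import arm, eyes, close_job
import numpy as np, cv2
def K(p):
    f=p["img"].shape[0]/2/np.tan(np.radians(p["vertical_fov"])/2); return f,p["cx"],p["cy"]
def proj(p,X):
    f,cx,cy=K(p); c=np.array(p["extrinsics"])@np.r_[X,1]; return np.round([cx+f*c[0]/c[2],cy+f*c[1]/c[2]],1)
def ray(p,u,v,z):
    f,cx,cy=K(p); E=np.array(p["extrinsics"]); R=E[:3,:3]; o=-R.T@E[:3,3]
    d=R.T@np.array([(u-cx)/f,(v-cy)/f,1]); return o+d*(z-o[2])/d[2]
def save(p,n): cv2.imwrite(f"pics/{n}.png",p["img"][:,:,::-1])
E
python3 - <<'E'
from h import *
ps={n:eyes.snapshot(n) for n in("top","side")}
save(ps["top"],"top0");save(ps["side"],"side0")
for n,p in ps.items():
    print(n,p["vertical_fov"],p["cx"],p["cy"],np.round(-np.array(p["extrinsics"])[:3,:3].T@np.array(p["extrinsics"])[:3,3],3))
    for l in["station","mushroom","reset_button_top","start_button_top","swab_tub","lens_cap","loupe","marking_column"]:
        for d in eyes.boxes_of(p,l)[:3]: print(n,l,np.round(d["centre"],3),round(d["conf"],2),proj(p,d["centre"]))
o=arm.get_obs();print(o["tool_pos"],o["ee_rot"],o["t"],o["gripper_width"])
E
```

```text
top 57.22533024506951 260.4409226869079 192.640032737119 [ 0.549 -0.154  0.917]
top station [ 0.539 -0.206  0.057] 0.87 [270.5 221.3]
top station [ 0.672 -0.375  0.044] 0.85 [337.3 169. ]
top mushroom [ 0.553 -0.175  0.094] 0.7 [258.  215.5]
top mushroom [ 0.682 -0.364  0.075] 0.64 [335.8 162.8]
top reset_button_top [ 0.502 -0.253  0.069] 0.41 [290.1 237.2]
top swab_tub [ 0.51  -0.365  0.066] 0.78 [336.1 233.9]
top lens_cap [ 0.681 -0.217  0.001] 0.62 [273.6 166.9]
top loupe [ 0.597 -0.085  0.027] 0.5 [221.7 197.7]
top loupe [ 0.544 -0.265  0.072] 0.48 [295.3 219.3]
side 51.65816766725382 255.8596469123881 187.73677708779908 [0.888 0.365 0.843]
side station [ 0.554 -0.21   0.063] 0.91 [272.2 175.4]
side station [ 0.661 -0.351  0.043] 0.78 [213.5 158.7]
side mushroom [ 0.554 -0.17   0.1  ] 0.8 [280.7 176.8]
side mushroom [ 0.558 -0.212  0.061] 0.5 [270.8 175.9]
side mushroom [ 0.674 -0.351  0.073] 0.45 [208.2 152.6]
side reset_button_top [ 0.498 -0.248  0.063] 0.56 [284.1 158.8]
side swab_tub [ 0.516 -0.355  0.069] 0.71 [259.8 134.1]
side lens_cap [ 0.678 -0.229  0.002] 0.92 [227.  201.7]
[0.26442032 0.56634018 0.2313223 ] [6.80751516e-01 3.06691145e+00 2.83201578e-05] 0.9 0.08499184684070678
```

View pics/top0.png

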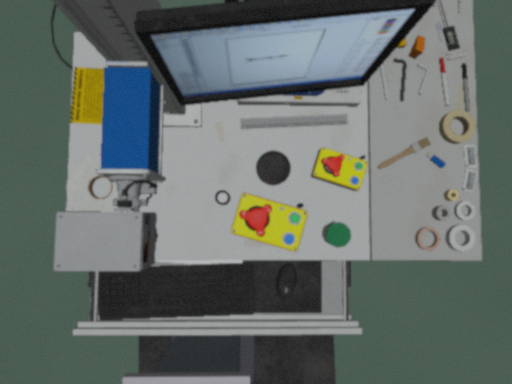

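View pics/side0.png

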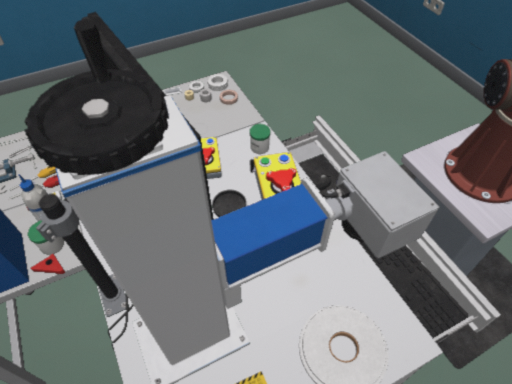

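```bash
python3 - <<'E'
from h import *
p=eyes.snapshot("top")
c=p["img"][130:280,190:370];cv2.imwrite("pics/crop1.png",cv2.resize(c,None,fx=4,fy=4,interpolation=cv2.INTER_CUBIC)[:,:,::-1])
E
```

```text
(no output)
```

View pics/crop1.png

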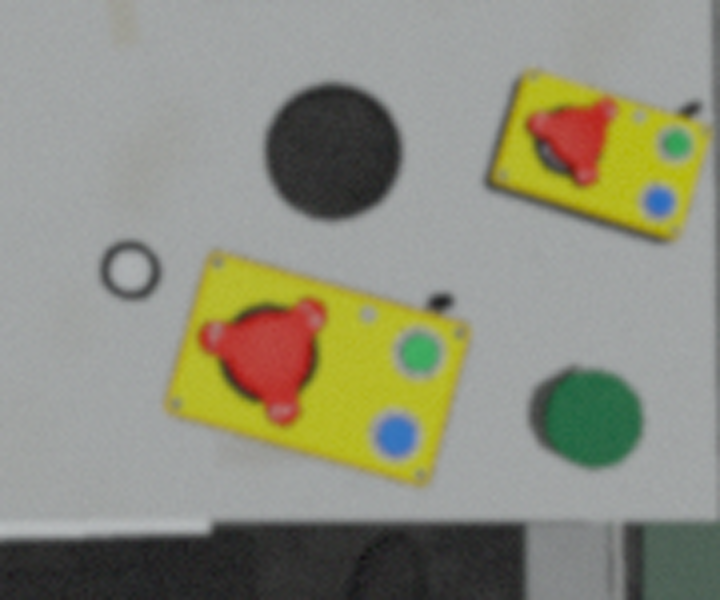

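The top view shows two look-alikes: the larger station at px (270,221) and a smaller one at (340,169). The white control box is under the monitor. I choose the larger one, and the crop confirms it: lobed red head at (258,216), blue button at (289,239), green at (294,218).

```bash
python3 - <<'E'
from h import *
p=eyes.snapshot("top")
cr=np.array([(215,252),(470,322),(428,487),(165,408)])
W=np.array([ray(p,x/4+190-.4,y/4+130-.4,.06)[:2] for x,y in cr]);print("corners",W.round(3))
ctr=W.mean(0);yv=((W[0]+W[3])-(W[1]+W[2]))/2;print("ctr",ctr.round(4),"len",np.linalg.norm(yv),np.linalg.norm((W[0]+W[1]-W[2]-W[3])/2))
hsv=cv2.cvtColor(p["img"],cv2.COLOR_RGB2HSV)
sub=np.zeros(hsv.shape[:2],bool);sub[200:255,225:312]=1
def cen(lo,hi,z):
    m=sub&(cv2.inRange(hsv,lo,hi)>0);v,u=np.nonzero(m);print(len(u),u.mean(),v.mean());return ray(p,u.mean(),v.mean(),z)[:2]
b=cen((100,120,60),(125,255,255),.069);g=cen((50,90,60),(85,255,255),.069)
print("blue",b,"green",g,"dist",np.linalg.norm(b-g))
for l in["station","mushroom"]:
    d=max((d for d in eyes.trace(p,l)),key=lambda d:(d["pixels"]&sub).sum());m=d["pixels"]
    v,u=np.nonzero(m);print(l,m.sum(),u.mean(),v.mean())
    if l=="station":
        print("bench-hull",cv2.minAreaRect(np.c_[u,v].astype(np.float32)))
    else: print(ray(p,u.mean(),v.mean(),.092))
th=np.arctan2(yv[1],yv[0])-np.pi/2
print("yaw deg corners",np.degrees(th))
xg=g-b;print("yaw btn",np.degrees(np.arctan2(xg[1],xg[0])))
R=np.array([[np.cos(th),-np.sin(th)],[np.sin(th),np.cos(th)]])
for n,q in dict(mush=(0,.032),blue=(-.026,-.056),green=(.026,-.056)).items(): print(n,ctr+R@q)
for n,(u,v) in dict(a=(56,212),b=(145,212),c=(55,272),d=(143,272)).items(): print("head",n,ray(p,u,v,.336).round(3))
print("loupe,tub",ray(p,222.3,197.5,.033),ray(p,337.5,234.5,.07), "tcp px",proj(p,arm.get_obs()["tool_pos"]))
print(arm.get_obs()["t"],[a for a in dir(arm) if a[0]!='_'])
E
```

```text
corners [[ 0.608 -0.139]
 [ 0.567 -0.296]
 [ 0.467 -0.27 ]
 [ 0.514 -0.11 ]]
ctr [ 0.5391 -0.2039] len 0.163927508095234 0.10124352724127622
55 288.6727272727273 238.56363636363636
58 294.5 217.86206896551724
blue [ 0.49830761 -0.24972583] green [ 0.54803213 -0.26368284] dist 0.051646160216075446
station 2994 269.45758183032734 221.51736806947227
bench-hull ((269.9622802734375, 219.13204956054688), (69.50443267822266, 48.62562942504883), 15.945395469665527)
mushroom 535 256.9140186915888 217.83177570093457
[ 0.54737902 -0.17243523  0.092     ]
yaw deg corners -15.50838481594442
yaw btn -15.678721240855415
mush [ 0.54763772 -0.17311104]
blue [ 0.49905496 -0.25095521]
green [ 0.54916171 -0.26485894]
head a [0.555 0.159 0.336]
head b [0.556 0.016 0.336]
head c [0.459 0.156 0.336]
head d [0.459 0.016 0.336]
loupe,tub [ 0.59739761 -0.08644447  0.033     ] [ 0.50888664 -0.36773648  0.07      ] tcp px [-148.1  370.2]
1.1 ['PlanningError', 'get_obs', 'grip_point_offset']
```

```bash
python3 -m inch '[[[0,0,-0.06,0,1],[0,0,-0.12,0,1],[0,0,-0.129,0,1],[-0.03,-0.043,-0.129,10,1],[-0.06,-0.086,-0.129,20,1],[-0.09,-0.129,-0.129,30,1],[-0.12,-0.172,-0.129,40,1],[-0.155,-0.218,-0.129,50,1],[-0.19,-0.265,-0.129,60,1],[-0.22,-0.308,-0.129,70,1],[-0.25,-0.35,-0.129,80.6,1],[-0.275,-0.386,-0.129,80.6,1]]]' 30
```

```text
t: 2.6
tool_pos: [0.35, 0.0985, 0.3596]
ee_rot: [-2.504, -1.897, 0.001]
wrist_force: [1.2, -0.3, 0.2]
gripper_width: 0.0001
grasp_force: 0.0
```

```bash
python3 -m inch '[[[-0.06,0.022,0,0,1],[-0.12,0.044,0,0,1],[-0.18,0.066,0,0,1],[-0.24,0.088,0,0,1],[-0.254,0.092,0,0,1],[-0.24,0.145,0.03,0,1],[-0.225,0.2,0.06,0,1],[-0.21,0.25,0.1,0,1],[-0.208,0.263,0.15,0,1],[-0.208,0.263,0.2,0,1],[-0.208,0.263,0.22,0,1],[-0.208,0.263,0.22,0,1]]]'
python3 - <<'E'
from h import *
p=eyes.snapshot("side")
print(arm.get_obs()["tool_pos"],proj(p,arm.get_obs()["tool_pos"]),proj(p,[.5475,-.1727,.1]))
c=p["img"][110:230,200:360];cv2.imwrite("pics/s1.png",cv2.resize(c,None,fx=5,fy=5,interpolation=cv2.INTER_CUBIC)[:,:,::-1])
E
```

```text
t: 4.1
tool_pos: [0.5461, -0.1703, 0.1386]
ee_rot: [-2.5, -1.897, 0.003]
wrist_force: [-0.2, -0.6, 0.5]
gripper_width: -0.0001
grasp_force: 0.0
[ 0.54773022 -0.17113663  0.14095618] [283.4 164.3] [282.4 175. ]
```

View pics/s1.png

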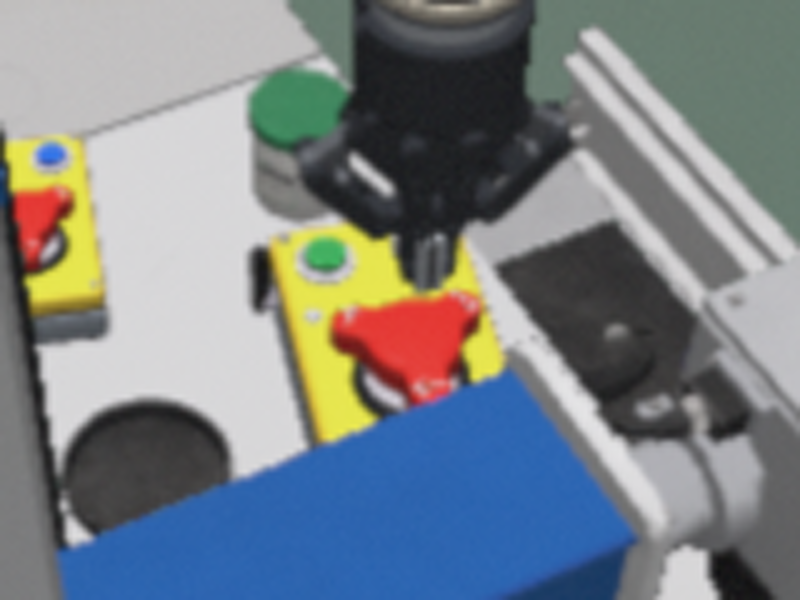

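The side crop shows the shut fingertips at crop (430,288), just above the red head, whose crown is at about (410,325). Nothing is in the way.

```bash
python3 -m inch '[[[0,0,0.02,0,1],[0,0,0.032,0,1],[0,0,0.038,0,1],[0,0,0.041,0,1],[0,0,0.043,0,1],[0,0,0.045,0,1],[0,0,0.047,0,1],[0,0,0.047,0,1],[0,0,0.047,0,1]]]'
```

```text
t: 5.28
tool_pos: [0.548, -0.1711, 0.0943]
ee_rot: [2.502, 1.898, 0.001]
wrist_force: [-3.2, 2.0, 5.6]
gripper_width: 0.0001
grasp_force: 2.8
```

```bash
python3 -m inch '[[[0,0,0.001,0,1],[0,0,0.002,0,1],[0,0,0.002,0,1],[0,0,0.002,0,1]]]'; python3 -m inch '[[[0,0,0.0008,0,1],[0,0,0.0008,0,1]]]'
```

```text
t: 5.78
tool_pos: [0.548, -0.1711, 0.0922]
ee_rot: [2.502, 1.898, 0.001]
wrist_force: [-2.1, 0.9, 5.8]
gripper_width: -0.0003
grasp_force: 2.9
t: 6.02
tool_pos: [0.548, -0.1711, 0.0915]
ee_rot: [2.502, 1.898, 0.001]
wrist_force: [-2.1, 1.2, 6.9]
gripper_width: -0.0
grasp_force: 3.1
```

```bash
python3 -m inch '[[[0,0,-0.02,0,1],[0,0,-0.045,0,1],[0.02,-0.02,-0.045,0,1],[0.04,-0.036,-0.045,0,1],[0.04,-0.036,-0.045,0,1],[0.04,-0.036,-0.045,0,1]]]'
python3 - <<'E'
from h import *
p=eyes.snapshot("side")
c=p["img"][125:215,220:340];a=cv2.resize(c,None,fx=5,fy=5,interpolation=cv2.INTER_CUBIC)
cv2.imwrite("pics/s2.png",a[:,:,::-1])
E
```

```text
t: 6.78
tool_pos: [0.5238, -0.1226, 0.1355]
ee_rot: [2.501, 1.899, -0.0]
wrist_force: [0.4, 0.1, -0.6]
gripper_width: -0.0001
grasp_force: 0.0
```

View pics/s2.png

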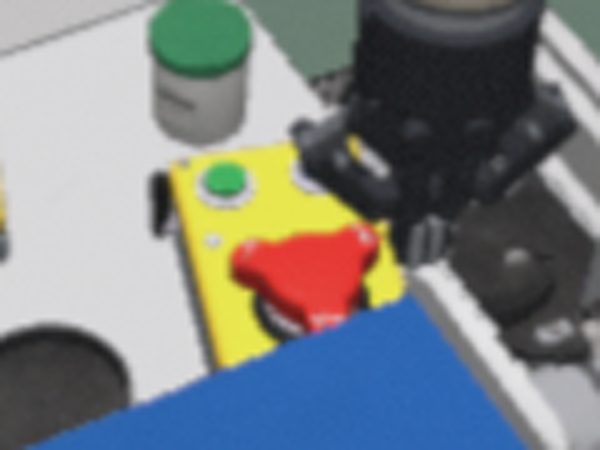

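```bash
cat > red.py <<'E'
from h import *
def red(img):
    h=cv2.cvtColor(img,cv2.COLOR_RGB2HSV);m=((h[...,0]<8)|(h[...,0]>172))&(h[...,1]>150)&(h[...,2]>60)
    s=np.zeros_like(m);s[150:200,262:305]=1;return m&s
def shift(a,b):  # vertical shift of upper edge, columns where both exist
    r=[]
    for u in range(266,292):
        x,y=np.nonzero(a[:,u])[0],np.nonzero(b[:,u])[0]
        if len(x) and len(y): r.append(y[0]-x[0])
    return r
E
python3 - <<'E'
from red import *
a=red(cv2.imread("pics/side0.png")[:,:,::-1]);p=eyes.snapshot("side");save(p,"side2");b=red(p["img"])
print(shift(a,b),proj(p,[.5475,-.1727,.1]),proj(p,[.5475,-.1727,.093]))
E
```

```text
[np.int64(2), np.int64(1), np.int64(1), np.int64(1), np.int64(1), np.int64(2), np.int64(2), np.int64(2), np.int64(2), np.int64(2), np.int64(1), np.int64(2), np.int64(2), np.int64(1), np.int64(1), np.int64(1), np.int64(1), np.int64(1), np.int64(1), np.int64(1), np.int64(2), np.int64(1), np.int64(2), np.int64(2), np.int64(2)] [282.4 175. ] [282.2 176.9]
```

```bash
python3 -m inch '[[[0,0,0.03,0,1],[0,0,0.05,0,1],[0,0,0.06,0,1],[0,0,0.06,0,1],[0,0.005,0.06,0,1],[0,0.009,0.06,0,1],[0,0.012,0.06,0,1],[0,0.015,0.06,0,1],[0,0.018,0.06,0,1],[0,0.018,0.06,0,1]]]'
python3 - <<'E'
from h import *
p=eyes.snapshot("side");q=eyes.snapshot("top")
a=cv2.resize(p["img"][145:205,230:320],None,fx=6,fy=6,interpolation=cv2.INTER_CUBIC)
cv2.imwrite("pics/s3.png",a[:,:,::-1])
E
```

```text
t: 8.12
tool_pos: [0.541, -0.1272, 0.0756]
ee_rot: [-2.502, -1.898, -0.0]
wrist_force: [-1.6, 2.5, 1.7]
gripper_width: -0.0001
grasp_force: 1.4
```

View pics/s3.png

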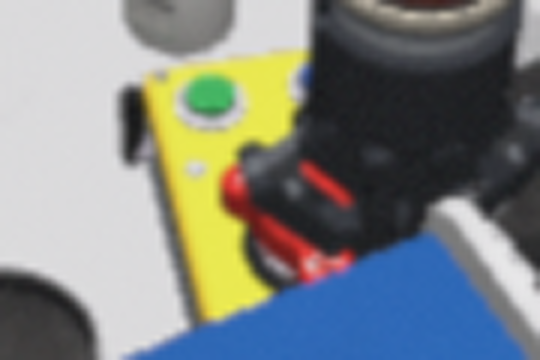

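The crop shows the finger hidden behind the gripper at the +y lobe, with light contact (about 2 N). The lobes at (235,190) and (320,262) have started to turn. I'll keep pushing.

```bash
python3 -m inch '[[[0,0.003,0,0,1],[0,0.006,0,0,1],[0,0.009,0,0,1],[0,0.009,0,0,1]]]'
python3 - <<'E'
from red import *
p=eyes.snapshot("side");save(p,"side4")
a=red(cv2.imread("pics/side2.png")[:,:,::-1]);b=red(p["img"]);print(shift(a,b)[:12])
E
python3 -m inch '[[[0,0.002,0,0,1],[0,0.004,0,0,1],[0,0.004,0,0,1]]]'
python3 - <<'E'
from red import *
p=eyes.snapshot("side");save(p,"side5")
a=cv2.resize(p["img"][145:205,230:320],None,fx=6,fy=6,interpolation=cv2.INTER_CUBIC)
cv2.imwrite("pics/s5.png",a[:,:,::-1])
E
```

```text
t: 8.72
tool_pos: [0.5502, -0.13, 0.0757]
ee_rot: [2.502, 1.899, 0.001]
wrist_force: [-1.6, 3.0, 3.2]
gripper_width: -0.0001
grasp_force: 2.1
[np.int64(-1), np.int64(0), np.int64(0), np.int64(1), np.int64(2), np.int64(3), np.int64(4), np.int64(5), np.int64(6)]
t: 9.15
tool_pos: [0.554, -0.1316, 0.0759]
ee_rot: [2.502, 1.898, 0.0]
wrist_force: [-1.3, 2.0, 4.1]
gripper_width: 0.0001
grasp_force: 2.1
```

View pics/s5.png

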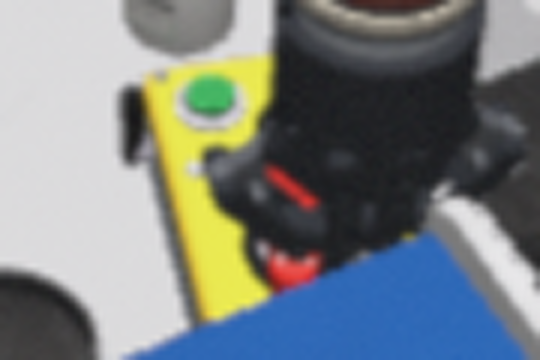

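```bash
python3 -m inch '[[[0,0.001,0,0,1],[0,0.002,0,0,1],[0,0.002,0,0,1]]]'; python3 -m inch '[[[0,-0.005,0,0,1],[0,-0.015,0,0,1],[0,-0.033,0,0,1],[0,-0.033,0,0,1],[0,-0.033,-0.03,0,1],[0,-0.033,-0.06,0,1],[0,-0.033,-0.06,0,1]]]'
python3 - <<'E'
from red import *
p=eyes.snapshot("side");save(p,"side6")
b=red(p["img"]);b[:,292:]=0
for n in("side0","side2"):
    a=red(cv2.imread(f"pics/{n}.png")[:,:,::-1]);s=shift(a,b);print(n,np.array(s),np.mean(s))
a=cv2.resize(p["img"][145:205,230:320],None,fx=6,fy=6,interpolation=cv2.INTER_CUBIC)
cv2.imwrite("pics/s6.png",a[:,:,::-1])
E
```

```text
t: 9.57
tool_pos: [0.5553, -0.1318, 0.0755]
ee_rot: [2.503, 1.899, -0.001]
wrist_force: [-1.6, 1.4, 4.7]
gripper_width: 0.0003
grasp_force: 2.0
t: 10.45
tool_pos: [0.5266, -0.124, 0.1385]
ee_rot: [2.497, 1.895, 0.006]
wrist_force: [0.1, 0.9, 0.3]
gripper_width: 0.0001
grasp_force: 0.0
side0 [0 0 0 0 0 0 0 0 0 0 0 0 0 0 0 0 0 0 0 0 0 0 0 0 0] 0.0
side2 [-2 -1 -1 -1 -1 -2 -2 -2 -2 -2 -1 -2 -2 -1 -1 -1 -1 -1 -1 -1 -2 -1 -2 -2
 -2] -1.48
```

View pics/s6.png

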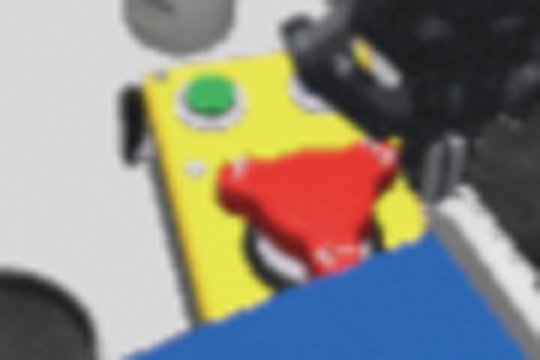

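The head is back up, with zero shift from its starting image, and unturned; the station has not moved. Blue is next.

```bash
python3 -m inch '[[[-0.045,0.003,0,0,1],[-0.09,0.006,0,0,1],[-0.13,0.008,0,0,1],[-0.13,0.008,0,0,1],[-0.13,0.008,0.03,0,1],[-0.13,0.008,0.05,0,1],[-0.13,0.008,0.056,0,1],[-0.13,0.008,0.056,0,1],[-0.13,0.008,0.056,0,1]]]'
```

```text
t: 11.62
tool_pos: [0.4971, -0.2502, 0.0804]
ee_rot: [2.501, 1.898, 0.001]
wrist_force: [-0.1, 0.7, 0.1]
gripper_width: -0.0002
grasp_force: 0.0
```

```bash
python3 -m inch '[[[0,0.001,0.006,0,1],[0,0.001,0.01,0,1],[0,0.001,0.012,0,1],[0,0.001,0.014,0,1],[0,0.001,0.0155,0,1],[0,0.001,0.0155,0,1],[0,0.001,0.0155,0,1]]]'
```

```text
t: 12.5
tool_pos: [0.4975, -0.2504, 0.065]
ee_rot: [2.503, 1.899, -0.0]
wrist_force: [-3.0, 1.5, 7.7]
gripper_width: -0.0004
grasp_force: 3.6
```

```bash
python3 -m inch '[[[0,0,0.0006,0,1],[0,0,0.0006,0,1]]]'; python3 -m inch '[[[0,0,-0.01,0,1],[0,0,-0.05,0,1],[0,0,-0.1,0,1],[-0.04,-0.03,-0.16,0,1],[-0.06,-0.05,-0.2,0,1],[-0.06,-0.05,-0.2,0,1],[-0.06,-0.05,-0.2,0,1]]]'
python3 - <<'E'
from red import *
p=eyes.snapshot("side");q=eyes.snapshot("top")
s=shift(red(cv2.imread("pics/side0.png")[:,:,::-1]),red(p["img"]));print(np.mean(s))
z=cv2.imread("pics/side0.png")[:,:,::-1]
cv2.imwrite("pics/end.png",cv2.resize(np.hstack([z[110:215,200:330],p["img"][110:215,200:330]]),None,fx=3,fy=3,interpolation=cv2.INTER_CUBIC)[:,:,::-1])
E
```

```text
t: 12.75
tool_pos: [0.4975, -0.2504, 0.065]
ee_rot: [-2.503, -1.899, 0.0]
wrist_force: [-3.6, 1.9, 10.3]
gripper_width: 0.0002
grasp_force: 5.1
t: 13.62
tool_pos: [0.4327, -0.2944, 0.2629]
ee_rot: [-2.503, -1.898, -0.001]
wrist_force: [0.3, 0.5, 0.3]
gripper_width: -0.0002
grasp_force: 0.0
0.0
```

View pics/end.png

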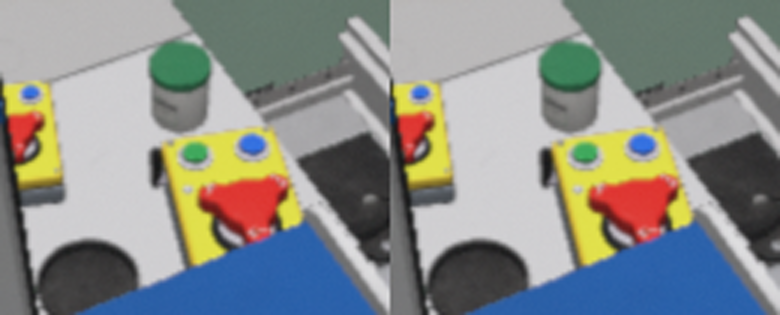

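The before and after views match: mushroom up, station and neighbours where they were, robot clear. Blue hit its hard stop: TCP height stayed the same while force rose to 10 N.

```bash
python3 -c "
from station import close_job
print(close_job())"
```

```text
the job is handed in; nothing more can be done
None
```

The function test is done and handed in at about 14 s: the mushroom was latched, then twisted free and sprang back up, then the blue reset was pushed fully in and let go; the station and the things in view had not moved, and green was not touched.

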